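# Dial the code and open the sample safe

## Robot

A 6-joint arm with a two-finger parallel gripper is mounted at the origin on a cart in front of the work surface, level with it; the furniture and walls round the work are solid. World frame = base frame: x ahead of the robot, y to its left, z up, the work surface at z = 0. Lengths are in m, angles in rad, forces in N, time in s.
With the tool pointing down it reaches from about 0.325 to 0.775 m from the base axis. Payload 5.5 kg.
Tool frame: the origin (TCP) lies on the centre line of the jaws, within the pads' length; the fingertips stand 14 mm ahead of it and the grasp point (between the pads) lies 5 mm behind it (ctrl.tip_reach is the distance from the TCP to the fingertips, in m); y points along the fingers, z is the direction in which the jaws open and shut, and the axes are right-handed (so a half turn about y gives the same grasp; the last joint's range is limited). The gripper opens to 85 mm and grips with 20 to 120 N. Pads are 22 mm wide; open, the fingers measure 114 mm over their backs; the gripper's body (76 mm by 85 mm) begins 54 mm behind the grasp point. The pads swing forward as they close: fully open they stand 13 mm farther back than shut.
Start: joints at [-1.182, 0.091, 1.231, -0, 1.82, -0.057], TCP at [0.259, -0.541, 0.245] pointing down, gripper open.
Joint ranges: [-2.87, 2.87], [-0.86, 2.18], [0.17, 2.46], [-1.51, 4.65], [0.06, 2.69], [-2.65, 2.65]. Speed limits (rad/s): [2.57, 2.57, 3.01, 3.14, 3.14, 3.14].

## Interface

Orientations are given as a 3x3 rotation matrix whose columns are the frame's x, y, z axes.
In Python, from bench import telemetry, imaging, workorder, ctrl gives the robot as it stands.
- The arm moves only by the tool servo_tool, never from a script. Its argument "commands" is a list of rows, each a list of 7 numbers: the shift along the tool's x, y, z in cm, then the turn, a rotation vector about the tool's x, y, z in rad, then the opening, from 0 (shut) to 1 (fully open). In form: [[tx, ty, tz, rx, ry, rz, hand], ...]. A call has 1 to 12 rows; each row shifts and turns the pose as measured when the row begins, along the tool's axes as they then stand; what a row does not reach is not made up. A row lasts 1/12 s, in which the tool goes at most 41.7 mm and 7.16 degrees, less where a joint would pass 70% of its speed; a pose out of reach is approached as far as the arm can. A call with a gripper value outside its range is refused whole. The fingers move at their own pace and stop on an object; the grip force is fixed at half the most. Time passes only in rows, so rows that do not move let the fingers close. It gives the time, the measured TCP pose, the force and the opening at its end, in the units of the state.
- telemetry.read_state(): the state, without advancing time (a new reading comes with each control period).
- imaging.read_camera(name): name is "side" or "top" or "wrist"; returns (picture, depth): 384x512x3 uint8, blue, green, red; 384x512 float32, m along the optical axis (not along the pixel's ray), 0 where there is no reading.
- imaging.get_calibration(name): a dict with "vertical_fov" (degrees; the focal length in pixels is half the picture's height over the tangent of half this angle, whatever the lens; pixels are square), "cx", "cy" (the principal point, pixels), "k1" (the pictures are not rectified: a ray, as slopes to the right and down, at radius r is drawn at 1 + k1 r^2 times it, then the intrinsics apply), "R" (3x3) and "t" (3): a world point X has camera coordinates R X + t. Camera axes: x right, y down, z forward; pixel columns grow to the right and rows downward; lengths in m; the calibration is good to about 2 mm. A picture is of the moment at which its call begins: read the wrist's pose just before it. get_calibration takes no time and is no camera call; for the wrist camera it gives the pose at the moment of the call.
- workorder.job_done(): hands the job in, once; it reports no verdict.
The state is a dict: "time": time; "joint_pos": joint angles; "joint_vel": joint speeds; "joint_torque": joint torques, N m; "eef_pos": TCP position; "tool_rot": TCP orientation; "force": force on the tool from outside, world axes, zero at the start; "ft_torque": the same for the moment, N m; "grip_width": finger opening in m.
Only numpy, scipy, OpenCV 4.12 (cv2) and the standard library are available. Lean on these libraries where they do the work, as an engineer would, in place of code of your own. Each camera call takes 0.05 s, during which the arm holds its last target. There are 200 camera calls.

## Task

Open the small sample safe: roll its three numbered wheels until they read 3 - 5 - 4 from left to right, each number squarely on top in line with the red marks, then slide the lid with the black grip all the way back. Leave the code showing, and leave the other things on the worktop where they stand.

Things in the scene. Friction and masses are not known exactly. Their poses are not given: they have to be found in the camera images.
- safe: Grey sample safe fixed to the worktop, turned up to 0.25 rad. Origin on the worktop; +x away from the robot, +y to its left, z up. Faces at x = -130 (front) and +110 mm, y = -125 and +125 mm. Three wheels turn about one level axle along y at x = -68, z = 64 mm, at y = +68 (left), 0, -68 mm (right). Between them rounded grey cheeks, radius 37 mm about the axle, with red index lines on top.
- wheel_left (a joint): Left wheel, must show 3. Number n (1 to 6) is squarely on top at (n - 1) x 1.047 rad, so 3 at 2.094. The value grows as the top rolls away from the robot (towards the safe's +x); the next number lies on the robot's side. Stops 0.35 rad beyond 1 and 6. No clicks; friction about 0.08 N m (2 N at a lug), it stays where it is left.
- wheel_middle (a joint): Middle wheel, must show 5 (4.189 rad). Works like wheel_left.
- wheel_right (a joint): Right wheel, must show 4 (3.142 rad). Works like wheel_left.
- wheel_left_axle (a point): Centre of the left wheel, on its axle, 64 mm above the worktop. Each wheel is a black drum 30 mm wide, radius 36 mm (38.5 mm over its white number plates), with six orange lugs, 8 mm thick and out to radius 52 mm, midway between the numbers: with a number on top, lugs stand 30 degrees before and behind the top. A fingertip can push a lug from either side, above the cheeks.
- wheel_middle_axle (a point): Centre of the middle wheel, on its axle, 68 mm from either neighbour.
- wheel_right_axle (a point): Centre of the right wheel, on its axle.
- lid (a joint): Aluminium lid behind the wheels, 115 x 224 mm, its top 82 mm above the worktop: 0 m shut, 0.10 m fully open (a stop). It slides level along the safe's +x, away from the robot, against 2 to 3 N. Hooks inside hold it shut (about 3 mm of play) until all three wheels are within about 0.3 rad of their code number.
- lid_grip (a point): Middle of the top of the black grip ridge on the lid: 14 mm thick along the safe's x, 90 mm long along its y, standing 26 mm above the lid, its top 108 mm above the worktop. Shut, it lies at x = +39.5 mm, y = 0 in the safe's frame.
- glass_jar: Bystander: clear glass jar standing upside down, 60 mm across, 137 mm high, left of the safe; origin under its centre.
- sample_cup: Bystander: lilac cup with a dark rim, 49 mm across, 64 mm high, right of the safe; origin under its centre.
- tape_roll: Bystander: roll of tape lying flat, 100 mm across, 25 mm high, right of the safe; origin under its centre.
- milk_bottle_1: Bystander: milk sample bottle with a white cap, 74 mm across, 136 mm high, at the left front of the safe; origin under its centre.

How it is judged:
On the way, in this order (a step that is already met when the one before it is completed fails the run):
1. the three wheels show the code 3 - 5 - 4 while the lid is still shut (value of joint wheel_left between 1.844 and 2.344 rad and value of joint wheel_middle between 3.939 and 4.439 rad and value of joint wheel_right between 2.892 and 3.392 rad and value of joint lid below 0.015 m), for 0.2 s.
2. the lid is fully open (value of joint lid above 0.092 m), for 0.2 s.
At the end, for the whole second after the job is handed in: Each wheel stands within 0.25 rad (14 degrees) of its code number on top (3, 5, 4 from left to right), and the lid is at rest within 8 mm of its fully open stop (value of joint wheel_left between 1.844 and 2.344 rad and value of joint wheel_middle between 3.939 and 4.439 rad and value of joint wheel_right between 2.892 and 3.392 rad and value of joint lid above 0.092 m and velocity of joint lid between -0.01 and 0.01 m/s); the robot touches nothing.
It fails at once if a bystander (jar, cup, tape roll or nearest milk bottle) was moved by more than 30 mm (distance of any of glass_jar, sample_cup, tape_roll, milk_bottle_1 from where it was at the start of the episode above 0.03 m).
It also fails if it takes over 54 s, if anything falls off the work surface, if the arm or the gripper's body presses on something with over 40 N, if the wrist force passes 120 N, or if a joint passes its speed limit or range.

## Working session

There is one attempt and no reset: what is moved stays moved. The work goes in short steps, Python scripts to look and compute and a tool call to move; the robot and the scene stay as the last step left them, time stands still between calls to the robot, and variables do not carry over. Pictures are saved under pics/ and viewed, about 8 in all and at most 12, crops included, and the job is handed in when it is done.

Besides the shell and the picture viewer there is one more tool, called after "Request:" as name(argument=value, ...), one argument or row to a line, values as JSON. servo_tool: Moves the arm, as the interface text tells. Its arguments: {"type":"object","properties":{"commands":{"type":"array","items":{"type":"array","items":{"type":"number"}}}},"required":["commands"]}

```bash
ls; mkdir -p pics; cat > h.py <<'E'
import numpy as np, cv2
from bench import telemetry, imaging, workorder, ctrl
def K(c):
    f=192/np.tan(np.radians(c["vertical_fov"])/2); return f
def proj(c,X):
    X=np.atleast_2d(X)@np.array(c["R"]).T+np.array(c["t"]); s=X[:,:2]/X[:,2:]
    r2=(s**2).sum(1,keepdims=True); return s*(1+c["k1"]*r2)*K(c)+[c["cx"],c["cy"]]
def world(c,depth):
    v,u=np.mgrid[:384,:512]; f=K(c)
    km=np.array([[f,0,c["cx"]],[0,f,c["cy"]],[0,0,1]])
    d=np.stack([(u-c["cx"])/f,(v-c["cy"])/f],-1); s=d.copy()
    for _ in range(20): s=d/(1+c["k1"]*(s**2).sum(-1,keepdims=True))
    P=np.dstack([s*depth[...,None],depth]); return (P-np.array(c["t"]))@np.array(c["R"])
E
python3 - <<'E'
from h import *
s=telemetry.read_state(); print({k:np.round(v,3).tolist() for k,v in s.items()},ctrl.tip_reach)
ims=[]
for n in ["top","side"]:
    c=imaging.get_calibration(n); im,d=imaging.read_camera(n); np.savez(f"pics/{n}.npz",im=im,d=d)
    print(n,c["vertical_fov"],c["k1"],np.round(-np.array(c["R"]).T@c["t"],3)); cv2.imwrite(f"pics/{n}0.png",cv2.resize(im,(800,600)))
E
```

```text
pics
{'time': 0.0, 'joint_pos': [-1.182, 0.092, 1.232, -0.0, 1.82, -0.057], 'joint_vel': [0.001, -0.001, -0.001, 0.001, 0.0, 0.0], 'joint_torque': [-0.0, -45.873, -41.803, -0.0, 0.011, -0.0], 'eef_pos': [0.259, -0.541, 0.244], 'tool_rot': [[-0.902, -0.001, 0.431], [-0.431, 0.002, -0.902], [-0.0, -1.0, -0.002]], 'force': [0.166, 0.044, -0.215], 'ft_torque': [0.092, -0.055, 0.01], 'grip_width': 0.086} 0.014
top 52.46796392630897 0.04629977713528296 [0.182 0.036 1.41 ]
side 54.492754852713176 -0.11482620861259098 [ 0.507 -1.07   0.793]
```

View pics/top0.png

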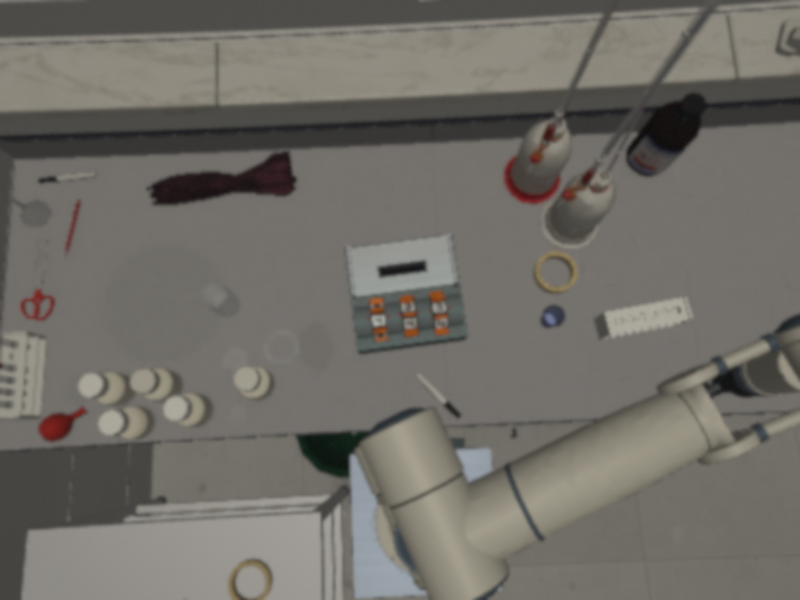

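View pics/side0.png

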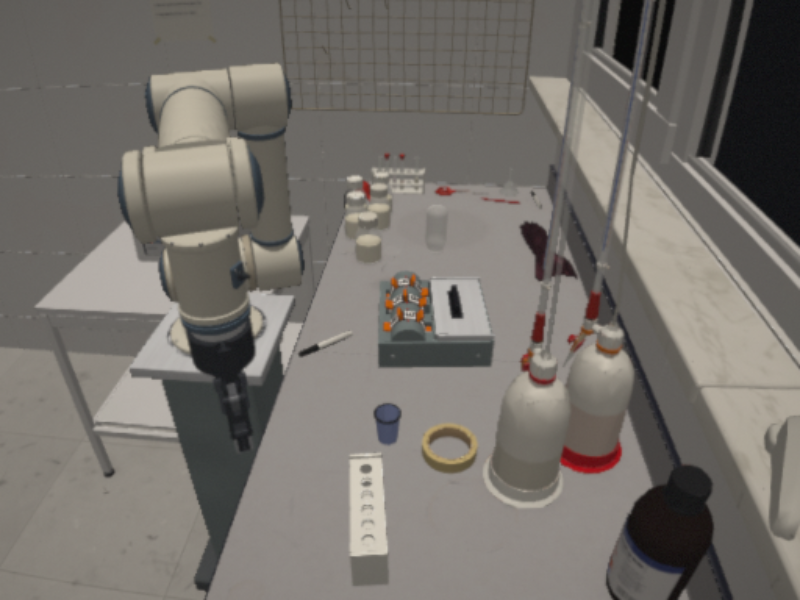

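The top view shows the safe at about (405,290) of 800x600, turned slightly, with its wheels towards the robot and the grip at (402,268). The jar is at (218,296), the cup at (552,316), the tape at (556,271) and the nearest bottle at (252,380). In the side view the area over the safe is clear. Next I fit the safe's pose.

```bash
cat > fit.py <<'E'
from h import *
c=imaging.get_calibration("top"); z=np.load("pics/top.npz"); im,d=z["im"],z["d"]; P=world(c,d)
roi=np.zeros((384,512),bool); roi[145:232,215:305]=1
m=roi&(P[...,2]>0.045)
r=cv2.minAreaRect(P[m][:,:2].astype(np.float32)*1000); print("z>45 rect",r)
lid=roi&(abs(P[...,2]-.082)<.006)&(im.min(-1)>120)
r=cv2.minAreaRect(P[lid][:,:2].astype(np.float32)*1000); print("lid",r,np.median(P[lid][:,2]))
g=roi&(im.max(-1)<50)&(np.mgrid[:384,:512][0]<180); q=P[g]; print("grip",g.sum(),np.median(q,0),cv2.minAreaRect(q[:,:2].astype(np.float32)*1000))
cv2.imwrite("pics/top_crop.png",cv2.resize(im[145:232,215:305],None,fx=6.5,fy=6.5,interpolation=cv2.INTER_CUBIC))
E
python3 fit.py
```

```text
z>45 rect ((404.21881103515625, 9.418838500976562), (439.0533752441406, 250.90194702148438), 4.613602638244629)
lid ((561.0408325195312, 21.75342559814453), (120.27645111083984, 237.17295837402344), 4.715878009796143) 0.08190309559800088
grip 117 [0.54654076 0.02106553 0.1010672 ] ((371.6468811035156, 4.319545745849609), (372.7547607421875, 95.8350601196289), 4.943451404571533)
```

View pics/top_crop.png

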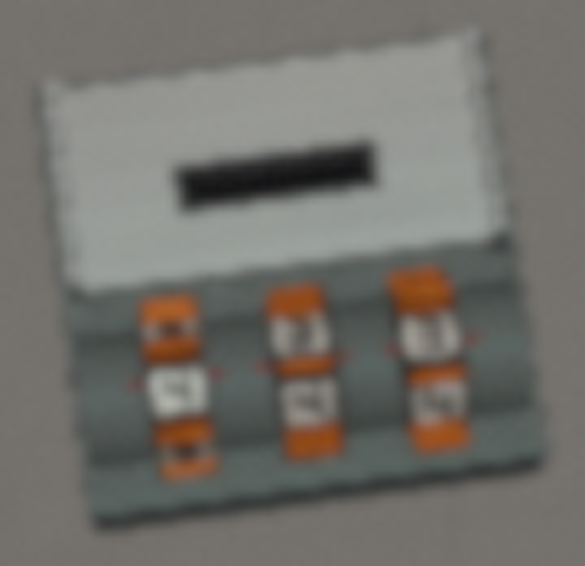

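The left wheel seems to show 4. The middle and right wheels sit about halfway between 3 and 4. I'll go above the safe with the fingers shut and look with the wrist camera.

Request:
servo_tool(
  commands=[
    [-2.4,0,-2.8,0,0,0,0],
    [-2.4,0,-2.8,0,0,0,0],
    [-2.4,0,-2.8,0,0,0,0],
    [-2.4,0,-2.8,0,0,0,0],
    [-2.4,0,-2.8,0,0,0,0],
    [-2.4,0,-2.8,0,0,0,0],
    [-2.4,0,-2.8,0,0,0,0],
    [-2.4,0,-2.8,0,0,0,0],
    [-2.4,0,-2.8,0,0,0,0],
    [-2.4,0,-2.8,0,0,0,0],
    [-2.4,0,-2.8,0,0,0,0],
    [-2.4,0,-2.8,0,0,0,0],
  ],
)

```text
time: 1.1
eef_pos: [0.3738, -0.1007, 0.2353]
tool_rot: [[-0.908, -0.01, 0.418], [-0.419, 0.016, -0.908], [0.003, -1.0, -0.018]]
force: [1.4, -0.6, 0.6]
grip_width: 0.0
```

Request:
servo_tool(
  commands=[
    [0,-0.5,-1.5,0,0.115,0,0],
    [0,-0.5,-2,0,0.115,0,0],
    [0,-0.5,-2,0,0.115,0,0],
    [0,0,-2.5,0,0,0,0],
    [0,0,-1.5,0,0,0,0],
    [0,0,0,0,0,0,0],
  ],
)

```text
time: 1.6
eef_pos: [0.3526, 0.0023, 0.2506]
tool_rot: [[-0.997, -0.013, 0.08], [-0.08, 0.019, -0.997], [0.011, -1.0, -0.02]]
force: [0.2, -0.1, 0.1]
grip_width: 0.0
```

```bash
python3 - <<'E'
from h import *
s=telemetry.read_state(); print(s["time"],s["eef_pos"],np.round(s["tool_rot"],3).tolist(),ctrl.tip_reach,np.round(s["force"],1))
c=imaging.get_calibration("wrist"); im,d=imaging.read_camera("wrist"); np.savez("pics/w1.npz",im=im,d=d,**c)
print(np.round(-np.array(c["R"]).T@c["t"],3),np.round(c["R"],2).tolist(),c["vertical_fov"])
cv2.imwrite("pics/w1.png",cv2.resize(im,(800,600),interpolation=cv2.INTER_CUBIC))
E
```

```text
1.6 [0.35255788 0.00225064 0.25061782] [[-0.997, -0.013, 0.08], [-0.08, 0.019, -0.997], [0.011, -1.0, -0.02]] 0.014 [ 0.2 -0.1  0.1]
[0.439 0.007 0.378] [[0.08, -1.0, -0.02], [-0.94, -0.08, 0.34], [-0.34, -0.01, -0.94]] 62.292892063911516
```

View pics/w1.png

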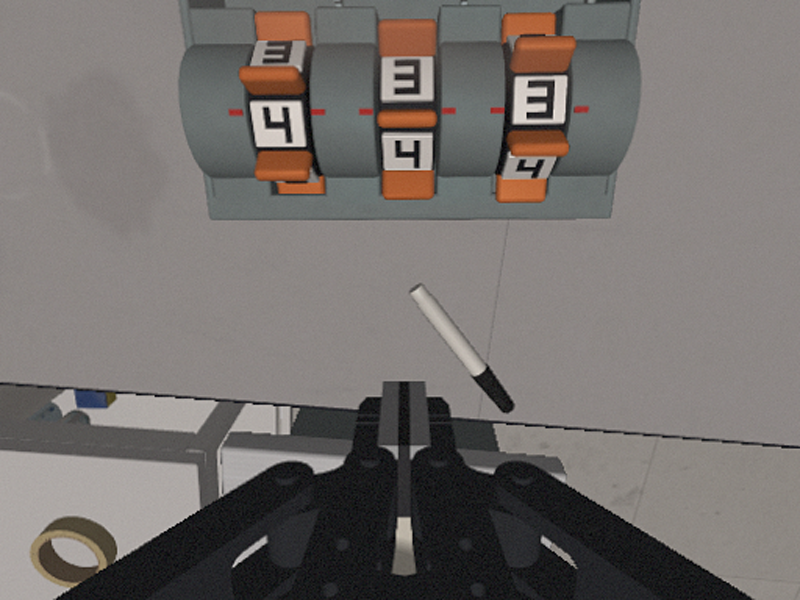

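The wrist view shows the left wheel near 4 at (277,122), the middle between 3 and 4 with a lug on top at (407,118), and the right near 3 at (540,98). The red marks lie along row ~111. I'll measure the axle line from the red marks and the wheel angles from the lugs.

```bash
cat > wh.py <<'E'
from h import *
import sys
def analyse(im,d,c):
    P=world(c,d); b,g,r=[im[...,i].astype(int) for i in range(3)]
    red=(r>110)&(g<70)&(b<80)&(abs(P[...,2]-.101)<.012)
    q=P[red]; print("red n",red.sum(),"z",np.median(q[:,2]) if len(q) else None)
    return P,red,(r>130)&(r-g>50)&(g-b>20)
def pose(q):
    # axle line through red marks
    vx,vy,x0,y0=cv2.fitLine(q[:,:2].astype(np.float32),cv2.DIST_HUBER,0,1e-4,1e-4).ravel()
    if vy<0: vx,vy=-vx,-vy
    yv=np.array([vx,vy]); t=(q[:,:2]-[x0,y0])@yv
    mid=np.array([x0,y0])+yv*(t.min()+t.max())/2
    return mid,np.arctan2(-vx,vy),t.max()-t.min()
def angles(P,org,mid,yaw):
    X=np.array([np.cos(yaw),np.sin(yaw)]); Y=np.array([-X[1],X[0]])
    x=(P[...,:2]-mid)@X; y=(P[...,:2]-mid)@Y; h=P[...,2]-.064
    rr=np.hypot(x,h); a=np.degrees(np.arctan2(x,h)); out=[]
    for n,y0 in zip("LMR",(.068,0,-.068)):
        m=org&(abs(y-y0)<.016)&(rr>.0495)&(rr<.056)&(abs(a)<75)
        best=np.histogram(a[m],bins=np.arange(-76,77,4)); 
        v=a[m]; ph=np.degrees(np.angle(np.exp(6j*np.radians(v)).mean()))/6
        out.append((n,m.sum(),"lug phase %.1f"%ph,[(int(e),int(k)) for e,k in zip(best[1],best[0]) if k>3]))
    return out
if __name__=="__main__":
    z=dict(np.load(sys.argv[1])); im,d=z["im"],z["d"]
    P,red,org=analyse(im,d,z); mid,yaw,L=pose(P[red]); print("axle mid",mid,"yaw",yaw,"span",L)
    for o in angles(P,org,mid,yaw): print(o)
E
python3 wh.py pics/w1.npz
```

```text
red n 685 z 0.10324364373457486
axle mid [0.44548248 0.01149629] yaw -0.07921192 span 0.18254692386029284
('L', np.int64(236), 'lug phase 13.8', [(-48, 71), (-44, 94), (4, 37), (8, 34)])
('M', np.int64(564), 'lug phase -4.5', [(-64, 46), (-60, 10), (-12, 12), (-8, 129), (-4, 147), (0, 30), (48, 43), (52, 141), (56, 4)])
('R', np.int64(216), 'lug phase -16.0', [(-12, 13), (40, 126), (44, 75)])
```

```bash
sed -i 's/red=(r>110)&(g<70)&(b<80)/red=(r>100)\&(r-g>60)\&(g-b<14)/' wh.py
python3 wh.py pics/w1.npz; python3 - <<'E'
from h import *
z=np.load("pics/w1.npz"); im,d=z["im"],z["d"]; P=world(z,d)
for u,v in [(151,71),(203,71),(234,71),(286,71),(318,70),(372,70),(254,75)]:
    print((u,v),im[v,u],np.round(np.nanmedian(P[v-1:v+2,u-2:u+3].reshape(-1,3),0),4))
# front face top edge: where z changes
E
```

```text
red n 196 z 0.10159634305750553
axle mid [0.44640106 0.01105285] yaw 0.088718615 span 0.18544415619564764
('L', np.int64(515), 'lug phase 20.8', [(-44, 15), (-40, 139), (-36, 54), (16, 181), (20, 125)])
('M', np.int64(624), 'lug phase -4.9', [(-68, 4), (-64, 94), (-60, 14), (-12, 11), (-8, 168), (-4, 141), (48, 70), (52, 121)])
('R', np.int64(567), 'lug phase -23.2', [(-28, 52), (-24, 168), (-20, 71), (28, 5), (32, 178), (36, 93)])
(151, 71) [ 39  42 157] [0.439  0.1001 0.1012]
(203, 71) [ 43  46 156] [0.4425 0.0576 0.1014]
(234, 71) [ 42  43 158] [0.4445 0.0324 0.1019]
(286, 71) [ 43  49 158] [ 0.4478 -0.0095  0.1016]
(318, 70) [ 47  53 159] [ 0.4505 -0.0349  0.1018]
(372, 70) [ 47  48 159] [ 0.4538 -0.0781  0.1012]
(254, 75) [ 58 103 188] [0.4425 0.0156 0.1154]
```

The red marks now agree (z 101.5 mm, yaw 0.083). The middle of the axle is at (0.446, 0.011). The wheels are at L≈2.98, M≈3.75 minus one step (lug at -5°), and R≈2.18. I start with the right wheel.

Request:
servo_tool(
  commands=[
    [-1.0,1.5,2.5,0.02,0,0.0115,0],
    [-1.5,2.5,2.5,0,0,0,0],
    [-1.5,3,1.7,0,0,0,0],
    [-1.2,2.5,0,0,0,0,0],
    [0,0,0,0,0,0,0],
  ],
)

```text
time: 2.07
eef_pos: [0.4123, -0.067, 0.1534]
tool_rot: [[-0.997, 0.006, 0.083], [-0.083, -0.005, -0.997], [-0.006, -1.0, 0.005]]
force: [0.1, -0.4, -1.0]
grip_width: -0.0001
```

```bash
cat > st.py <<'E'
from h import *
M=np.array([.4462,.0113]); a=.083
def st():
    s=telemetry.read_state(); p=np.array(s["eef_pos"]); e=(p[:2]-M)
    print("t %.2f X %.1f Y %.1f tipz %.1f"%(s["time"],1e3*(e@[np.cos(a),np.sin(a)]),1e3*(e@[-np.sin(a),np.cos(a)]),1e3*(p[2]-.014)),"F",np.round(s["force"],1),np.round(s["tool_rot"],3).tolist())
if __name__=="__main__": st()
E
python3 st.py
```

```text
t 2.07 X -40.3 Y -75.2 tipz 139.4 F [ 0.1 -0.4 -1. ] [[-0.997, 0.006, 0.083], [-0.083, -0.005, -0.997], [-0.006, -1.0, 0.005]]
```

Request:
servo_tool(
  commands=[
    [0.3,1.2,-0.6,0,0,0,0],
    [0,1.2,0,0,0,0,0],
    [0,0.7,0,0,0,0,0],
    [0,0.3,0,0,0,0,0],
    [0,0,0,0,0,0,0],
  ],
)

```text
time: 2.48
eef_pos: [0.4076, -0.0647, 0.1183]
tool_rot: [[-0.997, 0.003, 0.08], [-0.08, -0.006, -0.997], [-0.002, -1.0, 0.006]]
force: [-0.1, 0.1, 0.5]
grip_width: -0.0001
```

```bash
python3 st.py
```

```text
t 2.48 X -44.7 Y -72.5 tipz 104.3 F [-0.1  0.1  0.5] [[-0.997, 0.003, 0.08], [-0.08, -0.006, -0.997], [-0.002, -1.0, 0.006]]
```

Request:
servo_tool(
  commands=[
    [0,0.4,-0.4,0,0,0,0],
    [-0.8,0,0,0,0,0,0],
    [-0.8,0,0,0,0,0,0],
    [0,-0.2,0,0,0,0,0],
    [-0.5,-0.4,0,0,0,0,0],
    [0,0,0,0,0,0,0],
  ],
)

```text
time: 2.98
eef_pos: [0.4312, -0.0587, 0.1242]
tool_rot: [[-0.997, 0.007, 0.081], [-0.081, -0.007, -0.997], [-0.006, -1.0, 0.008]]
force: [0.4, 0.2, 0.3]
grip_width: -0.0001
```

```bash
python3 st.py
```

```text
t 2.98 X -20.8 Y -68.5 tipz 110.2 F [0.4 0.2 0.3] [[-0.997, 0.007, 0.081], [-0.081, -0.007, -0.997], [-0.006, -1.0, 0.008]]
```

Request:
servo_tool(
  commands=[
    [0,0.4,0,0,0,0,0],
    [-0.7,0,0,0,0,0,0],
    [-0.7,0,0,0,0,0,0],
    [-0.7,0,0,0,0,0,0],
    [0,0,0,0,0,0,0],
  ],
)

```text
time: 3.4
eef_pos: [0.454, -0.0568, 0.12]
tool_rot: [[-0.997, 0.006, 0.081], [-0.081, -0.007, -0.997], [-0.005, -1.0, 0.008]]
force: [-0.5, 0.1, 0.6]
grip_width: -0.0
```

```bash
python3 st.py
```

```text
t 3.40 X 2.2 Y -68.5 tipz 106.0 F [-0.5  0.1  0.6] [[-0.997, 0.006, 0.081], [-0.081, -0.007, -0.997], [-0.005, -1.0, 0.008]]
```

Request:
servo_tool(
  commands=[
    [-0.6,0,0,0,0,0,0],
    [0,0,0,0,0,0,0],
  ],
)

```text
time: 3.57
eef_pos: [0.4609, -0.0562, 0.1196]
tool_rot: [[-0.997, 0.005, 0.081], [-0.081, -0.007, -0.997], [-0.004, -1.0, 0.007]]
force: [0.1, 0.4, -0.5]
grip_width: 0.0001
```

```bash
cat > snap.py <<'E'
from wh import *; from st import *
def snap(name):
    st(); c=imaging.get_calibration("wrist"); im,d=imaging.read_camera("wrist"); np.savez(f"pics/{name}.npz",im=im,d=d,**c)
    cv2.imwrite(f"pics/{name}.png",cv2.resize(im,(800,600),interpolation=cv2.INTER_CUBIC))
    P,red,org=analyse(im,d,c)
    try: print(pose(P[red]))
    except Exception as e: print(e)
    for o in angles(P,org,M,a): print(o)
snap(sys.argv[1])
E
python3 snap.py w2
```

```text
t 3.57 X 9.0 Y -68.5 tipz 105.6 F [ 0.1  0.4 -0.5] [[-0.997, 0.005, 0.081], [-0.081, -0.007, -0.997], [-0.004, -1.0, 0.007]]
red n 330 z 0.10129874337748779
(array([ 0.44809067, -0.00890742]), np.float32(0.08670624), np.float64(0.14537184786394775))
('L', np.int64(273), 'lug phase 22.8', [(-44, 13), (-40, 133), (-36, 86), (16, 19), (20, 19)])
('M', np.int64(1136), 'lug phase -4.9', [(-64, 11), (-8, 234), (-4, 388), (0, 5), (48, 137), (52, 357)])
('R', np.int64(704), 'lug phase 29.3', [(24, 193), (28, 458), (32, 53)])
```

View pics/w2.png

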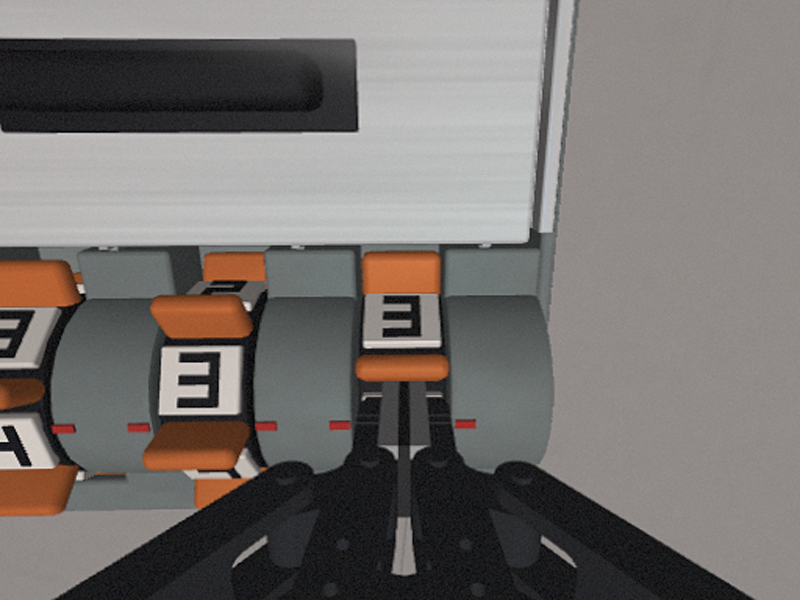

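R reads +29° at the front lug, so 4 is on top; the apparent shift of the other wheels in the picture is parallax. Next is the middle wheel: lift, move left 68 mm, come down behind its top lug.

Request:
servo_tool(
  commands=[
    [0.7,0,0,0,0,0,0],
    [0,-1.5,0,0,0,0,0],
    [0,-1,0,0,0,0,0],
    [1.2,0,-3,0,0,0,0],
    [1.2,0,-2.6,0,0,0,0],
    [0,0,-0.6,0,0,0,0],
    [0,0,0,0,0,0,0],
  ],
)

```text
time: 4.2
eef_pos: [0.4231, 0.0039, 0.1474]
tool_rot: [[-0.997, 0.011, 0.078], [-0.078, -0.007, -0.997], [-0.01, -1.0, 0.008]]
force: [0.2, -0.6, 0.0]
grip_width: -0.0001
```

```bash
python3 st.py
```

```text
t 4.20 X -23.6 Y -5.5 tipz 133.4 F [ 0.2 -0.6  0. ] [[-0.997, 0.011, 0.078], [-0.078, -0.007, -0.997], [-0.01, -1.0, 0.008]]
```

Request:
servo_tool(
  commands=[
    [0.4,0.8,-0.5,0,0,0,0],
    [0,1.0,0,0,0,0,0],
    [0,0.5,0,0,0,0,0],
    [0,0,0,0,0,0,0],
  ],
)

```text
time: 4.53
eef_pos: [0.4194, 0.0073, 0.1227]
tool_rot: [[-0.997, 0.013, 0.078], [-0.078, -0.008, -0.997], [-0.013, -1.0, 0.009]]
force: [-0.6, 0.8, -0.2]
grip_width: 0.0001
```

```bash
python3 st.py
```

```text
t 4.53 X -27.0 Y -1.8 tipz 108.7 F [-0.6  0.8 -0.2] [[-0.997, 0.013, 0.078], [-0.078, -0.008, -0.997], [-0.013, -1.0, 0.009]]
```

Request:
servo_tool(
  commands=[
    [0,0.3,-0.1,0,0,0,0],
    [-0.7,0,0,0,0,0,0],
    [-0.7,0,0,0,0,0,0],
    [-0.7,0,0,0,0,0,0],
    [-0.7,0,0,0,0,0,0],
    [-0.5,0,0,0,0,0,0],
    [0,0,0,0,0,0,0],
  ],
)

```text
time: 5.12
eef_pos: [0.4547, 0.0095, 0.1171]
tool_rot: [[-0.997, 0.006, 0.075], [-0.075, -0.009, -0.997], [-0.005, -1.0, 0.009]]
force: [-1.6, 1.0, 1.5]
grip_width: 0.0001
```

```bash
python3 snap.py w3
```

```text
t 5.12 X 8.3 Y -2.5 tipz 103.1 F [-1.6  1.   1.5] [[-0.997, 0.006, 0.075], [-0.075, -0.009, -0.997], [-0.005, -1.0, 0.009]]
red n 409 z 0.10131237745950848
(array([0.44629412, 0.01199399]), np.float32(0.08706804), np.float64(0.18692441170902985))
('L', np.int64(914), 'lug phase 20.8', [(-40, 70), (-36, 56), (16, 347), (20, 430), (24, 7)])
('M', np.int64(754), 'lug phase 29.9', [(24, 162), (28, 459), (32, 133)])
('R', np.int64(983), 'lug phase -29.9', [(-32, 76), (-28, 149), (24, 226), (28, 441), (32, 91)])
```

The middle wheel is at 4 now. One more stroke on its next lug.

Request:
servo_tool(
  commands=[
    [0.7,0,-0.2,0,0,0,0],
    [0,-1.5,0,0,0,0,0],
    [0,-1,0,0,0,0,0],
    [2,0,0,0,0,0,0],
    [2,0,0,0,0,0,0],
    [0.5,0,0,0,0,0,0],
    [0,1,0,0,0,0,0],
    [0,0.8,0,0,0,0,0],
    [0,0,0,0,0,0,0],
  ],
)

```text
time: 5.92
eef_pos: [0.4023, 0.0081, 0.1266]
tool_rot: [[-0.997, 0.017, 0.076], [-0.076, -0.009, -0.997], [-0.016, -1.0, 0.01]]
force: [-0.7, 0.2, -0.0]
grip_width: 0.0
```

```bash
python3 st.py
```

```text
t 5.92 X -44.0 Y 0.4 tipz 112.6 F [-0.7  0.2 -0. ] [[-0.997, 0.017, 0.076], [-0.076, -0.009, -0.997], [-0.016, -1.0, 0.01]]
```

Request:
servo_tool(
  commands=[
    [0.2,0.7,0,0,0,0,0],
    [0,0.5,0,0,0,0,0],
    [-0.8,0,0,0,0,0,0],
    [-0.8,0,0,0,0,0,0],
    [-0.5,-0.3,0,0,0,0,0],
    [-0.4,0,0,0,0,0,0],
    [0,0,0,0,0,0,0],
  ],
)

```text
time: 6.5
eef_pos: [0.4251, 0.0099, 0.112]
tool_rot: [[-0.997, 0.006, 0.076], [-0.076, -0.009, -0.997], [-0.006, -1.0, 0.009]]
force: [-0.0, -0.9, 0.2]
grip_width: -0.0003
```

```bash
python3 st.py
```

```text
t 6.50 X -21.2 Y 0.4 tipz 98.0 F [-0.  -0.9  0.2] [[-0.997, 0.006, 0.076], [-0.076, -0.009, -0.997], [-0.006, -1.0, 0.009]]
```

Request:
servo_tool(
  commands=[
    [0,-0.6,0,0,0,0,0],
    [-0.3,-0.2,0,0,0,0,0],
    [-0.7,0,0,0,0,0,0],
    [-0.7,0,0,0,0,0,0],
    [-0.7,0,0,0,0,0,0],
    [-0.4,0,0,0,0,0,0],
    [0,0,0,0,0,0,0],
  ],
)

```text
time: 7.08
eef_pos: [0.4548, 0.0123, 0.1198]
tool_rot: [[-0.997, 0.003, 0.076], [-0.076, -0.009, -0.997], [-0.002, -1.0, 0.009]]
force: [-1.3, -0.1, -0.3]
grip_width: -0.0002
```

```bash
python3 snap.py w4
```

```text
t 7.08 X 8.7 Y 0.3 tipz 105.8 F [-1.3 -0.1 -0.3] [[-0.997, 0.003, 0.076], [-0.076, -0.009, -0.997], [-0.002, -1.0, 0.009]]
red n 393 z 0.10127293278778766
(array([0.4461225 , 0.01185758]), np.float32(0.08597693), np.float64(0.18706043783437107))
('L', np.int64(870), 'lug phase 20.8', [(-40, 59), (-36, 52), (16, 327), (20, 420), (24, 8)])
('M', np.int64(735), 'lug phase 28.7', [(24, 281), (28, 431), (32, 23)])
('R', np.int64(1013), 'lug phase -29.7', [(-32, 86), (-28, 182), (24, 220), (28, 425), (32, 99)])
```

Request:
servo_tool(
  commands=[
    [0.7,0,0,0,0,0,0],
    [0,-1.5,0,0,0,0,0],
    [0,-1,0,0,0,0,0],
    [-1.5,0,-3,0,0,0,0],
    [-1.5,0,-2.6,0,0,0,0],
    [-1,0,-0.6,0,0,0,0],
    [0,0,0,0,0,0,0],
  ],
)

```text
time: 7.72
eef_pos: [0.4839, 0.0778, 0.1489]
tool_rot: [[-0.997, 0.012, 0.071], [-0.071, -0.008, -0.997], [-0.012, -1.0, 0.009]]
force: [0.1, 0.4, -0.6]
grip_width: 0.0001
```

```bash
python3 st.py
```

```text
t 7.72 X 43.1 Y 63.2 tipz 134.9 F [ 0.1  0.4 -0.6] [[-0.997, 0.012, 0.071], [-0.071, -0.008, -0.997], [-0.012, -1.0, 0.009]]
```

Request:
servo_tool(
  commands=[
    [-0.1,1.2,-0.5,0,0.01,0,0],
    [0,1.2,0,0,0,0,0],
    [0,0.7,0,0,0,0,0],
    [0,0.2,0,0,0,0,0],
    [0,0,0,0,0,0,0],
  ],
)

```text
time: 8.13
eef_pos: [0.4833, 0.0816, 0.1123]
tool_rot: [[-0.998, 0.012, 0.06], [-0.06, -0.009, -0.998], [-0.011, -1.0, 0.01]]
force: [0.1, -0.0, -0.5]
grip_width: 0.0001
```

```bash
python3 st.py
```

```text
t 8.13 X 42.8 Y 67.0 tipz 98.3 F [ 0.1 -0.  -0.5] [[-0.998, 0.012, 0.06], [-0.06, -0.009, -0.998], [-0.011, -1.0, 0.01]]
```

Request:
servo_tool(
  commands=[
    [0.7,-0.1,0,0,-0.02,0,0],
    [0.7,-0.3,0,0,0,0,0],
    [0.6,-0.4,0,0,0,0,0],
    [0.7,0,0,0,0,0,0],
    [0,0,0,0,0,0,0],
  ],
)

```text
time: 8.55
eef_pos: [0.4535, 0.0782, 0.1209]
tool_rot: [[-0.997, 0.013, 0.08], [-0.08, -0.009, -0.997], [-0.012, -1.0, 0.01]]
force: [0.5, -0.7, -0.4]
grip_width: 0.0
```

```bash
python3 st.py
```

```text
t 8.55 X 12.9 Y 66.1 tipz 106.9 F [ 0.5 -0.7 -0.4] [[-0.997, 0.013, 0.08], [-0.08, -0.009, -0.997], [-0.012, -1.0, 0.01]]
```

Request:
servo_tool(
  commands=[
    [0.7,0,0,0,0,0,0],
    [0.7,0,0,0,0,0,0],
    [0.6,0,0,0,0,0,0],
    [0,0,0,0,0,0,0],
  ],
)

```text
time: 8.88
eef_pos: [0.4322, 0.0764, 0.1222]
tool_rot: [[-0.997, 0.018, 0.08], [-0.08, -0.009, -0.997], [-0.017, -1.0, 0.01]]
force: [0.2, 0.5, -0.4]
grip_width: -0.0002
```

```bash
python3 snap.py w5
```

```text
t 8.88 X -8.6 Y 66.0 tipz 108.2 F [ 0.2  0.5 -0.4] [[-0.997, 0.018, 0.08], [-0.08, -0.009, -0.997], [-0.017, -1.0, 0.01]]
red n 352 z 0.10133884389222533
(array([0.44451087, 0.03115465]), np.float32(0.08538803), np.float64(0.14611067711069103))
('L', np.int64(690), 'lug phase -27.1', [(28, 249), (32, 421), (36, 20)])
('M', np.int64(1118), 'lug phase 29.6', [(-36, 10), (-32, 199), (-28, 194), (24, 303), (28, 404), (32, 8)])
('R', np.int64(231), 'lug phase -28.4', [(-32, 83), (-28, 115), (24, 10), (28, 21)])
```

All three wheels are within about 3°. I lift clear and check the code from above before opening.

Request:
servo_tool(
  commands=[
    [-0.8,0,0,0,0,0,0],
    [0,-1.5,0,0,0,0,0],
    [0,-2,0,0,0,0,0],
    [0,-2,2.5,0,0,0,0],
    [0,-1.5,3,0,0,0,0],
    [0,0,0.6,0,0,0,0],
    [0,0,0,0,0,0,0],
  ],
)

```text
time: 9.52
eef_pos: [0.4458, 0.0158, 0.1933]
tool_rot: [[-0.996, 0.01, 0.083], [-0.083, -0.009, -0.996], [-0.01, -1.0, 0.01]]
force: [-0.4, 0.5, -0.1]
grip_width: -0.0
```

```bash
python3 snap.py w6
```

```text
t 9.52 X -0.0 Y 4.5 tipz 179.3 F [-0.4  0.5 -0.1] [[-0.996, 0.01, 0.083], [-0.083, -0.009, -0.996], [-0.01, -1.0, 0.01]]
red n 212 z 0.10133595593891241
(array([0.4463651 , 0.01115284]), np.float32(0.086896025), np.float64(0.18646183603143962))
('L', np.int64(607), 'lug phase -25.7', [(-32, 16), (-28, 114), (-24, 148), (28, 115), (32, 196), (36, 18)])
('M', np.int64(553), 'lug phase 29.7', [(-32, 99), (-28, 103), (24, 160), (28, 179), (32, 9)])
('R', np.int64(573), 'lug phase -29.7', [(-32, 104), (-28, 120), (24, 126), (28, 196), (32, 27)])
```

View pics/w6.png

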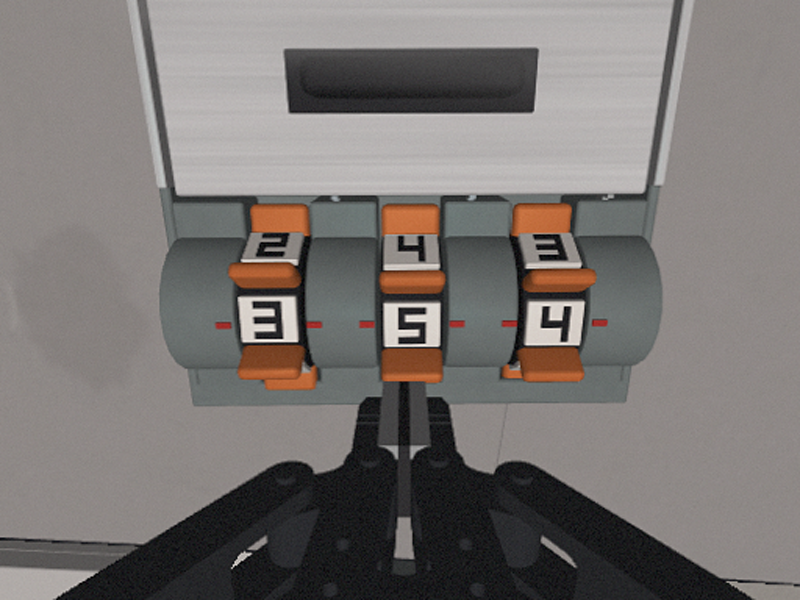

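The code reads 3 (267,320), 5 (411,322) and 4 (553,322), in line with the red marks at row 323. Now to the lid grip.

Request:
servo_tool(
  commands=[
    [-2,0,0.2,0,0,0,0],
    [-3,0,0.2,0,0,0,0],
    [-2.2,0,0,0,0,0,0],
    [-0.4,2,0,0,0,0,0],
    [0,2.5,0,0,0,0,0],
    [0,1.5,0,0,0,0,0],
    [0,0,0,0,0,0,0],
  ],
)

```text
time: 10.15
eef_pos: [0.5258, 0.0248, 0.1257]
tool_rot: [[-0.996, 0.004, 0.086], [-0.086, -0.005, -0.996], [-0.003, -1.0, 0.006]]
force: [-0.3, 0.7, -0.3]
grip_width: 0.0003
```

```bash
python3 st.py
```

```text
t 10.15 X 80.5 Y 6.8 tipz 111.7 F [-0.3  0.7 -0.3] [[-0.996, 0.004, 0.086], [-0.086, -0.005, -0.996], [-0.003, -1.0, 0.006]]
```

Request:
servo_tool(
  commands=[
    [0,1.2,0.4,0,0,0,0],
    [0,0.6,0,0,0,0,0],
    [0,0,0,0,0,0,0],
    [-0.6,0,0,0,0,0,0],
    [-0.8,0,0,0,0,0,0],
    [-0.8,0,0,0,0,0,0],
    [-0.8,0,0,0,0,0,0],
    [0,0,0,0,0,0,0],
  ],
)

```text
time: 10.82
eef_pos: [0.5574, 0.0255, 0.1057]
tool_rot: [[-0.996, -0.001, 0.088], [-0.088, -0.005, -0.996], [0.002, -1.0, 0.005]]
force: [-0.8, 0.2, 0.4]
grip_width: -0.0001
```

```bash
python3 st.py
```

```text
t 10.82 X 112.0 Y 4.9 tipz 91.7 F [-0.8  0.2  0.4] [[-0.996, -0.001, 0.088], [-0.088, -0.005, -0.996], [0.002, -1.0, 0.005]]
```

Request:
servo_tool(
  commands=[
    [-0.9,-0.1,0,0,0,0,0],
    [-0.9,0,0,0,0,0,0],
    [-0.9,0,0,0,0,0,0],
    [-0.9,0,0,0,0,0,0],
    [-0.9,0,0,0,0,0,0],
    [-0.9,0,0,0,0,0,0],
    [-0.7,0,0,0,0,0,0],
  ],
)

```text
time: 11.4
eef_pos: [0.6208, 0.031, 0.1069]
tool_rot: [[-0.996, -0.007, 0.088], [-0.088, -0.005, -0.996], [0.007, -1.0, 0.004]]
force: [-3.0, -0.8, 0.2]
grip_width: 0.0002
```

```bash
python3 st.py
```

```text
t 11.40 X 175.6 Y 5.1 tipz 92.9 F [-3.  -0.8  0.2] [[-0.996, -0.007, 0.088], [-0.088, -0.005, -0.996], [0.007, -1.0, 0.004]]
```

Sliding with 3 N. Now slowly up to the stop.

Request:
servo_tool(
  commands=[
    [-0.6,0,0,0,0,0,0],
    [-0.4,0,0,0,0,0,0],
    [-0.3,0,0,0,0,0,0],
  ],
)

```text
time: 11.65
eef_pos: [0.6339, 0.0321, 0.1068]
tool_rot: [[-0.996, -0.011, 0.088], [-0.088, -0.005, -0.996], [0.012, -1.0, 0.004]]
force: [-19.6, -0.9, 8.2]
grip_width: 0.0003
```

Request:
servo_tool(
  commands=[
    [-0.3,0,0,0,0,0,0],
    [-0.3,0,0,0,0,0,0],
  ],
)

```text
time: 11.82
eef_pos: [0.634, 0.0321, 0.1071]
tool_rot: [[-0.996, -0.029, 0.088], [-0.087, -0.006, -0.996], [0.029, -1.0, 0.004]]
force: [-17.0, -1.3, 4.9]
grip_width: -0.0002
```

```bash
python3 st.py
```

```text
t 11.82 X 188.9 Y 5.2 tipz 93.1 F [-17.   -1.3   4.9] [[-0.996, -0.029, 0.088], [-0.087, -0.006, -0.996], [0.029, -1.0, 0.004]]
```

The lid is at the stop (17 N at X=189 mm, expected 189.5). I back off, lift clear and check.

Request:
servo_tool(
  commands=[
    [0.5,0,0,0,0,0,0],
    [1,0,0,0,0,0,0],
    [0,-1.5,0,0,0,0,0],
    [0,-2.5,0,0,0,0,0],
    [0,-3,0,0,0,0,0],
    [3,-3,0,0,0,0,0],
    [3.5,-2,0,0,0,0,0],
    [3.5,0,0,0,0,0,0],
    [3.5,0,0,0,0,0,0],
    [2,0,0,0,0,0,0],
    [0,0,0,0,0,0,0],
    [0,0,0,0,0,0,0],
  ],
)

```text
time: 12.82
eef_pos: [0.4676, 0.0174, 0.2411]
tool_rot: [[-0.996, -0.006, 0.087], [-0.087, -0.007, -0.996], [0.007, -1.0, 0.006]]
force: [0.6, 0.6, 1.4]
grip_width: 0.0001
```

```bash
python3 snap.py w7; python3 - <<'E'
from st import *
z=np.load("pics/w7.npz"); P=world(z,z["d"]); X=(P[...,:2]-M)@[np.cos(a),np.sin(a)]; Y=(P[...,:2]-M)@[-np.sin(a),np.cos(a)]
g=(abs(P[...,2]-.108)<.006)&(abs(Y)<.03)&(X>.07); print("grip top X",g.sum(),X[g].min() if g.any() else 0,np.median(X[g]),X[g].max())
l=(abs(P[...,2]-.082)<.004)&(abs(Y)<.08)&(X>.05); print("lid top X from",np.percentile(X[l],[0.5,2,50]),l.sum())
im,_=imaging.read_camera("top"); cv2.imwrite("pics/top1.png",cv2.resize(im,(800,600)))
E
```

```text
t 12.82 X 21.9 Y 4.3 tipz 227.1 F [0.6 0.6 1.4] [[-0.996, -0.006, 0.087], [-0.087, -0.007, -0.996], [0.007, -1.0, 0.006]]
red n 157 z 0.10132126605995843
(array([0.44616642, 0.01147218]), np.float32(0.08911581), np.float64(0.18533644301362387))
('L', np.int64(402), 'lug phase -25.7', [(-32, 20), (-28, 75), (-24, 90), (28, 71), (32, 130), (36, 15)])
('M', np.int64(404), 'lug phase 29.8', [(-36, 13), (-32, 78), (-28, 75), (24, 92), (28, 129), (32, 16)])
('R', np.int64(380), 'lug phase -29.5', [(-32, 61), (-28, 83), (24, 67), (28, 136), (32, 33)])
  return _methods._mean(a, axis=axis, dtype=dtype,
  ret = ret.dtype.type(ret / rcount)
Traceback (most recent call last):
ValueError: zero-size array to reduction operation maximum which has no identity
```

View pics/w7.png

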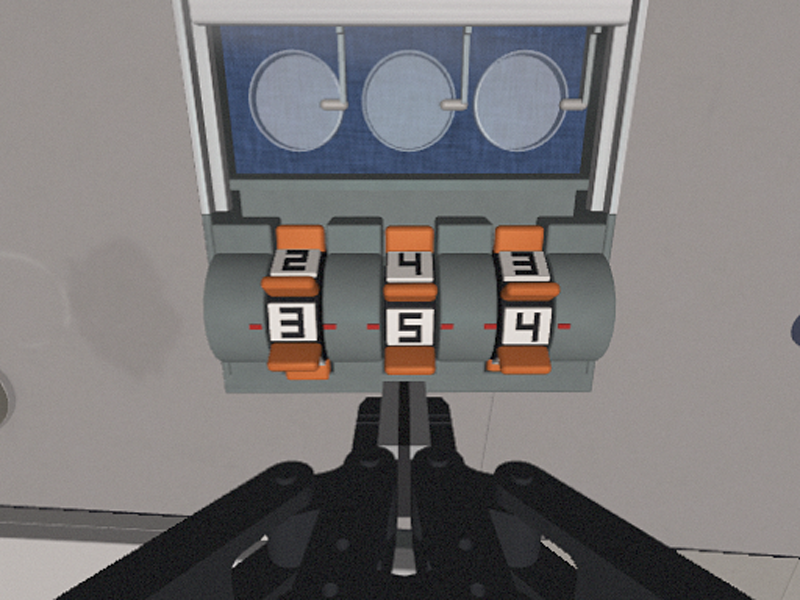

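The code still reads 3-5-4 at (292,322), (410,325) and (527,325), and the safe is open with its wells visible. I compare the lid edge before and after.

```bash
python3 - <<'E'
from st import *
for n in ("w6","w7"):
    z=np.load(f"pics/{n}.npz"); P=world(z,z["d"]); X=(P[...,:2]-M)@[np.cos(a),np.sin(a)]; Y=(P[...,:2]-M)@[-np.sin(a),np.cos(a)]
    l=(abs(P[...,2]-.082)<.003)&(abs(Y)<.07)&(X>.045)&(z["im"].min(-1)>120); print(n,l.sum(),np.percentile(X[l],[1,3,10]))
im,_=imaging.read_camera("top"); a0=np.load("pics/top.npz")["im"]; df=cv2.absdiff(im,a0).max(-1)
for n,(u,v) in dict(jar=(218,296),cup=(552,316),tape=(556,271),bottle=(252,380)).items():
    u,v=int(u*.64),int(v*.64); print(n,df[v-20:v+20,u-20:u+20].mean())
E
```

```text
w6 18256 [0.05936351 0.06082078 0.06534778]
w7 2825 [0.15825287 0.15852247 0.15914565]
jar 1.140625
cup 1.101875
tape 1.12625
bottle 1.111875
```

```bash
python3 -c "
from bench import workorder; print(workorder.job_done())"
```

```text
the job is handed in; nothing more can be done
None
```

The safe is open with 3 - 5 - 4 showing, and I handed the job in after about 13 s of the 54 s on the robot's clock. The hand-in gave no verdict.

I turned the wheels with the shut fingertips: right 3→4, middle about 3½→5 in two strokes, and left 4→3. I then pushed the lid grip back to its stop and lifted the arm clear.

**Last checks:**
- **Wheels:** the wrist camera shows 3 - 5 - 4 in line with the red marks. The left wheel is about 4° off its number, and the middle and right are within about 1°; 14° is allowed.
- **Lid:** it moved 98–99 mm by the depth images, against a limit of 92 mm. It met the stop at about 17–20 N, with the fingertip 0.6 mm short of where full opening puts it.
- **Bystanders:** the top camera shows no change around the jar, cup, tape roll or nearest bottle.
- **Disagreements:** the first top-camera estimate put the safe about 7 mm nearer the robot than the wrist camera did. I used the wrist value, and the lid stop agreed with it. A lid check on the grip in the last wrist picture failed because the grip was out of view, so I measured the lid's front edge instead.

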